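# Press the bumper into the frame back

## Robot

A 7-joint arm with a two-finger parallel gripper is mounted at the origin on the work surface. World frame = base frame: x ahead of the robot, y to its left, z up, the work surface at z = 0. Lengths are in mm, angles in rad, forces in N, time in s.
With the tool pointing down it reaches from about 425 to 800 mm from the base axis. Payload 8.3 kg.
Tool frame: the origin (TCP) lies on the mounting face of the last link; the fingertips stand 173 mm ahead of it and the grasp point (between the pads) lies 155 mm ahead of it; z points along the fingers, y is the line along which they close (so a half turn about z gives the same grasp; the last joint's range is limited). The gripper opens to 85 mm and grips with 20 to 120 N. Pads are 22 mm wide; open, the fingers measure 114 mm over their backs; the gripper's body (76 mm by 85 mm) begins 54 mm behind the grasp point. The pads swing forward as they close: fully open they stand 13 mm farther back than shut.
Start: joints at [1.077, 0.383, 0.016, 1.37, -0.006, 1.388, -0.046], TCP at [261.027, -567.874, 404.679] pointing down, gripper open.
Joint ranges: [-2.95, 2.95], [-0.25, 2.06], [-1.52, 1.56], [0.18, 2.33], [-1.44, 4.58], [0.02, 2.06], [-3.01, 3.01]. Speed limits (rad/s): [2.39, 2.39, 3.01, 3.01, 3.14, 3.14, 3.14].

## Interface

Orientations are given as [roll, pitch, yaw] about the fixed x, y, z axes, in that order (R = Rz(yaw) Ry(pitch) Rx(roll)).
In Python, from cell import r gives the robot as it stands.
- The arm moves only by the tool servo_tool, never from a script. Its argument "steps" is a list of rows, each a list of 2 entries, a list of its own where there are three numbers: the shift along the tool's x, y, z in cm, then the turn about the tool's z in rad. A call has exactly 5 rows; each row shifts and turns the commanded pose from where the row before left it, along the tool's axes as they then stand; what a row does not reach is not made up. A row lasts 1/12 s, in which the tool goes at most 41.7 mm and 7.16 degrees, less where a joint would pass 70% of its speed; a pose out of reach is approached as far as the arm can. A call with a gripper value outside its range is refused whole. "grip" is the finger opening in cm, from 0 to 8.54, set as the call begins (left out, the last holds). The fingers move at their own pace and stop on an object; "force" is the grip in N (left out, the last holds). Time passes only in rows, so rows that do not move let the fingers close, or fill a call up. It gives the time, the measured TCP pose, the force, the opening and the grip force at its end, in the units of the state.
- r.get_obs(): the state, without advancing time (a new reading comes with each control period).
- r.read_camera(name): name is "scene" or "top" or "wrist"; returns the picture (420x560x3 uint8, blue, green, red); there is no depth.
- r.camera_params(name): a dict with "fx", "fy", "cx", "cy" (pixels), "R" (3x3) and "t" (3): a world point X has camera coordinates R X + t; the wrist camera has in their place "mount" (4x4, takes a point from camera to tool coordinates, whose origin is the TCP and whose axes are the flange's). Camera axes: x right, y down, z forward; pixel columns grow to the right and rows downward; lengths in mm; the calibration is good to about 2 mm. The wrist camera is an equidistant fisheye: a pixel r from the principal point sees the ray r / f radians off the axis. A picture is of the moment at which its call begins: read the wrist's pose just before it. camera_params takes no time and is no camera call.
- r.finish_job(): hands the job in; it is judged then, once.
The state is a dict: "time": time; "joints": joint angles; "dq": joint speeds; "tau": joint torques, N m; "ee_pos": TCP position; "eef_rot": TCP orientation; "wrist_force": force on the tool from outside, world axes, zero at the start; "ft_torque": the same for the moment, N m; "opening": finger opening in mm; "grip_force": force on a finger pad.
Only numpy, scipy, OpenCV 4.12 (cv2) and the standard library are available. Lean on these libraries where they do the work, as an engineer would, in place of code of your own. Each camera call takes 0.05 s, during which the arm holds its last target. There are 200 camera calls.

## Task

Fit the missing rubber bumper to the back of the gilt frame corner: lift the loose bumper out of the pencil box, feel lightly for the bored hole in the bare wood strip, and press its stem straight in until the bumper sits flush on the wood, upright, then let go of it. The plaster face is underneath and cracks easily, so never push down on the frame with more than about three kilos' weight (30 N), and leave the other things on the bench where they are.

Things in the scene. Friction and masses are not known exactly. Their poses are not given: they have to be found in the camera images.
- bumper: Loose black rubber bumper, 16 g: round body 22 mm diameter, 24 mm tall; plain unchamfered stem 11 mm diameter, 16 mm long, below it on the same axis. Origin on the axis in the shoulder plane where body meets stem; z points up the axis, away from the stem. It starts stem down in the pencil box's hole at x = -60 mm, shoulder resting on the box top.
- pencil_box: Wooden pencil box 190 (its x) x 70 (its y) x 45 mm high, stays put; origin in the centre of its underside. Round holes in its top along its x axis: the bumper's loose 14 mm hole at x = -60 mm, an empty 10 mm hole at 0, and one at +60 mm where a yellow pencil stands up to 68 mm above the box top.
- frame: Fixed L-shaped gilt plaster frame corner, face down, clamped; origin on the bench under point bore, z up. One leg along its y (-125 to +165 mm), one along its x (to +185, at y 80 to 165). Backs 40 mm above the bench; on each leg a bare wood strip 46 mm wide, top at 62 mm. Toggle clamps up to 77 mm high at (8, -152) and (215, 130) mm. Cracks if pushed with more than about 30 N.
- bore (a point): Meant place of the hole, level with the top of the y leg's 160 mm long strip; frame axes. The strip is glued on by hand: the true hole centre lies up to 4.5 mm off along frame x and up to 4.5 mm off along y, either way. Vertical blind hole, sharp edge, 13 mm diameter, 18 mm deep; the stem slides freely about 13 mm, then the push rises to about 10 N until the shoulder meets the wood.
- fitted (a point): Centre of the top of the like rubber bumper already fitted to the x leg's strip, 86 mm above the bench; 24 mm under it is the wood. Fixed part of the frame; it shows how the loose one must sit.
- easel: small red steel easel stand with a spring clip and a pale card, base 90 x 100 mm, 155 mm tall, loose; origin in the centre of its underside. Not to be moved.
- nail_set: steel nail set 105 mm long and 11 mm thick, lying loose on the bench along its x; origin at the middle of its underside. Not to be moved.
- carpenter_pencil: flat green carpenter's pencil 175 x 15 x 7.5 mm, lying loose on the bench along its x; origin at the middle of its underside. Not to be moved.
Not all that is in view belongs to the job. What is meant by the pencil_box is not blue, and is the smaller of those in its own colour.

How it is judged:
By the outcome, as a careful person would: the job done as asked, in the order asked, and still so for the second after the job is handed in, with the robot touching nothing.
It also fails if it takes over 70 s, if anything falls off the work surface, if the arm or the gripper's body presses on something with over 40 N, if the wrist force passes 120 N, or if a joint passes its speed limit or range.

## Working session

There is one attempt and no reset: what is moved stays moved. The work goes in short steps, Python scripts to look and compute and a tool call to move; the robot and the scene stay as the last step left them, time stands still between calls to the robot, and variables do not carry over. Pictures are saved under pics/ and viewed, at most 10 in all, crops included, and the job is handed in when it is done.

Besides the shell and the picture viewer there is one more tool, called after ">>>" as name(argument=value, ...) on one line, values as JSON. servo_tool: Moves the arm, as the interface text tells. Its arguments: {"type":"object","properties":{"steps":{"type":"array","items":{"type":"array"}},"grip":{"type":"number"},"force":{"type":"number"}},"required":["steps"]}

```bash
mkdir -p pics
cat > h.py <<'E'
from cell import r
import numpy as np, cv2
E
python3 - <<'E'
from h import *
o=r.get_obs();print({k:np.round(v,3).tolist() for k,v in o.items()})
for n in("scene","top","wrist"):
    p=r.camera_params(n);print(n,{k:np.round(v,3).tolist() for k,v in p.items()})
    cv2.imwrite(f"pics/{n}0.png",r.read_camera(n))
E
```

```text
{'time': 0.0, 'joints': [1.077, 0.384, 0.016, 1.371, -0.006, 1.388, -0.047], 'dq': [-0.001, -0.002, 0.0, 0.001, -0.001, -0.003, -0.0], 'tau': [0.0, -62.761, 0.844, -37.182, 0.016, 0.014, 0.0], 'ee_pos': [260.961, -567.714, 403.653], 'eef_rot': [-3.14, 0.0, 0.431], 'wrist_force': [-0.334, 0.845, -0.301], 'ft_torque': [-0.014, -0.036, 0.051], 'grip_force': 0.0, 'opening': 84.975}
scene {'fx': 515.835, 'fy': 515.835, 'cx': 283.652, 'cy': 210.571, 'R': [[-0.823, 0.569, 0.011], [0.472, 0.694, -0.544], [-0.317, -0.442, -0.839]], 't': [419.146, -145.361, 1311.972]}
top {'fx': 505.076, 'fy': 505.076, 'cx': 288.761, 'cy': 209.452, 'R': [[0.022, -1.0, -0.019], [-0.988, -0.019, -0.152], [0.151, 0.022, -0.988]], 't': [-57.596, 475.215, 1148.368]}
wrist {'fx': 325.192, 'fy': 325.192, 'cx': 277.999, 'cy': 205.549, 'mount': [[-0.001, -0.96, -0.281, 70.683], [1.0, -0.001, 0.0, -0.193], [-0.001, -0.281, 0.96, 31.15], [0.0, 0.0, 0.0, 1.0]]}
```

View pics/top0.png

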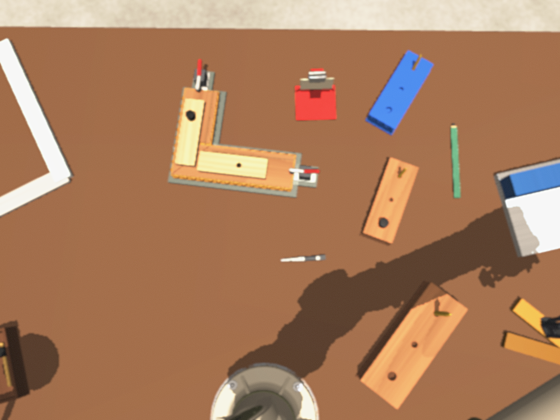

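View pics/scene0.png

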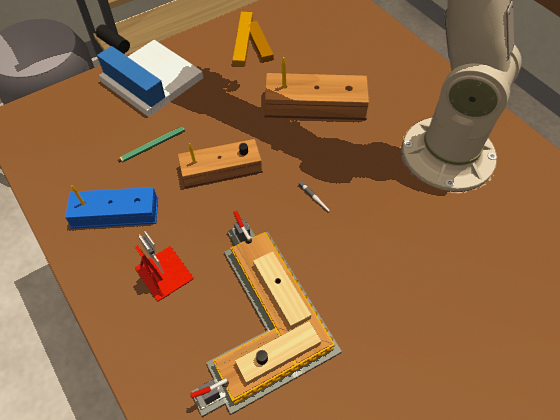

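Wooden boxes in top view: the small one at (390,200) has the bumper at (383,223), and there is a larger one at (414,345). A blue one is at (400,92). The smaller wooden box fits: it isn't blue, and it is the smaller of its colour. The frame hole is at about (239,165) and the fitted bumper at (191,116). I'll confirm with a crop and measure.

```bash
cat >> h.py <<'E'
def ray(n,uv):
    p=r.camera_params(n);R=np.array(p["R"]);t=np.array(p["t"])
    d=R.T@np.array([(uv[0]-p["cx"])/p["fx"],(uv[1]-p["cy"])/p["fy"],1]);return -R.T@t,d
def onz(n,uv,z):
    c,d=ray(n,uv);return c+d*(z-c[2])/d[2]
def tri(a,b):
    (c1,d1),(c2,d2)=ray("top",a),ray("scene",b)
    s=np.linalg.lstsq(np.c_[d1,-d2],c2-c1,rcond=None)[0]
    p,q=c1+s[0]*d1,c2+s[1]*d2;return (p+q)/2,np.linalg.norm(p-q)
def blob(im,uv,h=14,th=60):
    u,v=map(int,uv);g=im.max(2)[v-h:v+h+1,u-h:u+h+1]
    n,l,s,c=cv2.connectedComponentsWithStats((g<th).astype(np.uint8))
    i=min((i for i in range(1,n) if s[i,4]>4),key=lambda i:np.hypot(*(c[i]-h)))
    return c[i]+[u-h,v-h],s[i]+[u-h,v-h,0,0,0]
E
python3 - <<'E'
from h import *
T=cv2.imread("pics/top0.png");S=cv2.imread("pics/scene0.png")
for n,a,b in(("bumper",(383,223),(243,149)),("hole",(239,165),(278,281)),("fitted",(191,116),(262,357)),("boxhole0",(391,199),(219,157))):
    A,B=blob(T,a),blob(S,b);print(n,A,B)
    for z in(45,62,69,86):print(z,onz("top",A[0],z).round(1),onz("scene",B[0],z).round(1))
f=lambda I,x,y,w,h:cv2.resize(I[y:y+h,x:x+w],(400,400),interpolation=cv2.INTER_CUBIC)
cv2.imwrite("pics/c0.png",np.hstack([f(T,340,150,100,100),f(S,170,110,100,100)]))
# wood strips
hsv=cv2.cvtColor(T,cv2.COLOR_BGR2HSV)
m=cv2.inRange(T,(90,150,190),(180,230,255));n,l,s,c=cv2.connectedComponentsWithStats(m)
for i in range(1,n):
    if s[i,4]>600:
        k=cv2.minAreaRect(np.argwhere(l==i)[:,::-1].astype(np.float32));print(s[i],k,[onz("top",q,62)[:2].round(1).tolist() for q in cv2.boxPoints(k)])
E
```

```text
Traceback (most recent call last):
  File "h.py", line 15, in blob
    i=min((i for i in range(1,n) if s[i,4]>4),key=lambda i:np.hypot(*(c[i]-h)))
ValueError: min() iterable argument is empty
```

```bash
sed -i 's/th=60/th=85/;s/s\[i,4\]>4)/s[i,4]>2)/' h.py
python3 - <<'E'
from h import *
T=cv2.imread("pics/top0.png");S=cv2.imread("pics/scene0.png")
f=lambda I,x,y,w,h:cv2.resize(I[y:y+h,x:x+w],(400,400),interpolation=cv2.INTER_CUBIC)
cv2.imwrite("pics/c0.png",np.hstack([f(T,340,150,100,100),f(S,170,110,100,100)]))
for n,a,b in(("bumper",(383,223),(243,149)),("hole",(239,165),(278,281)),("fitted",(191,116),(262,357)),("boxhole0",(391,199),(219,157))):
  try:
    A,B=blob(T,a),blob(S,b);print(n,A,B)
    for z in(45,62,69,86):print(z,onz("top",A[0],z).round(1),onz("scene",B[0],z).round(1))
  except Exception as e:print(n,e,T[a[1]-1:a[1]+2,a[0]].tolist(),S[b[1],b[0]])
m=cv2.inRange(T,(90,150,190),(180,230,255));n,l,s,c=cv2.connectedComponentsWithStats(m)
for i in range(1,n):
    if s[i,4]>400:
        k=cv2.minAreaRect(np.argwhere(l==i)[:,::-1].astype(np.float32));print(s[i],k,[onz("top",q,62)[:2].round(1).tolist() for q in cv2.boxPoints(k)])
E
```

```text
bumper (array([382.65625, 222.03125]), array([380, 219,   7,   8,  32])) (array([243.17977528, 148.93258427]), array([239, 143,   9,  13,  89]))
45 [ 449.6 -265.5   45. ] [ 441.9 -271.8   45. ]
62 [ 447.4 -262.7   62. ] [ 448.7 -259.3   62. ]
69 [ 446.5 -261.5   69. ] [ 451.5 -254.2   69. ]
86 [ 444.2 -258.7   86. ] [ 458.3 -241.7   86. ]
hole (array([238.5, 164.5]), array([238, 164,   2,   2,   4])) (array([277.63157895, 280.52631579]), array([275, 279,   6,   4,  19]))
45 [580.  73.  45.] [570.2  65.   45. ]
62 [575.9  70.9  62. ] [574.8  71.6  62. ]
69 [574.2  70.   69. ] [576.6  74.4  69. ]
86 [570.   67.8  86. ] [581.2  81.   86. ]
fitted (array([190.42307692, 115.01923077]), array([187, 111,   8,   9,  52])) (array([261.29824561, 357.21052632]), array([256, 351,  12,  14, 114]))
45 [700.  193.4  45. ] [685.5 179.1  45. ]
62 [694.1 189.4  62. ] [688.  183.7  62. ]
69 [691.6 187.8  69. ] [689.  185.6  69. ]
86 [685.7 183.9  86. ] [691.6 190.2  86. ]
boxhole0 min() iterable argument is empty [[69, 107, 169], [57, 85, 131], [60, 90, 141]] [22 42 76]
[ 170   88  134  104 3229] ((240.97926330566406, 139.2061767578125), (132.9920654296875, 91.4638671875), 6.940982818603516) [[544.3, 230.7], [766.5, 217.0], [730.9, -99.0], [512.0, -76.8]]
[ 364  158   54   85 2185] ((390.8488464355469, 199.7343292236328), (30.131311416625977, 80.20645141601562), 19.592283248901367) [[422.7, -218.5], [600.0, -280.8], [577.1, -345.9], [401.0, -282.5]]
[512 218  27  37 433] ((525.8500366210938, 235.04998779296875), (39.21223831176758, 18.024980545043945), 71.56504821777344) [[459.3, -552.7], [473.1, -591.7], [389.2, -615.1], [375.7, -576.5]]
[ 361  295  106  114 4871] ((413.62841796875, 345.5202941894531), (46.499053955078125, 122.17626953125), 35.53767776489258) [[96.7, -209.8], [313.9, -367.5], [256.6, -449.5], [42.8, -291.0]]
```

View pics/c0.png

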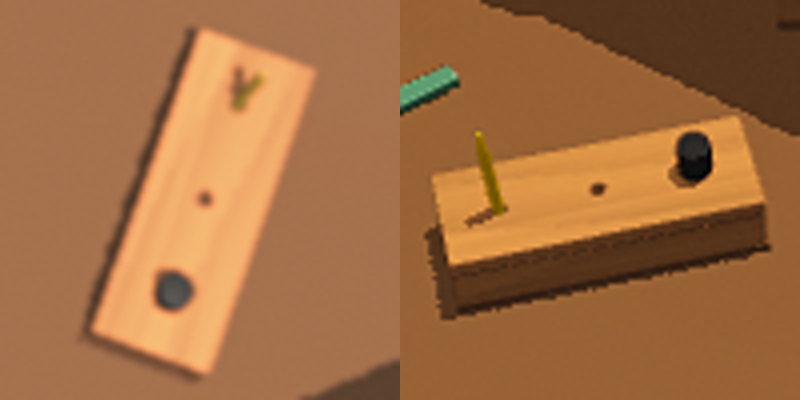

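The crop confirms the small wooden box: bumper in the near hole, empty hole in the middle, pencil in the far one. I'll square up the tool and hover near the bumper.

>>> servo_tool(steps=[[[0,0,0],0.0862],[[0,0,0],0.0862],[[0,0,0],0.0862],[[0,0,0],0.0862],[[0,0,0],0.0862]])

```text
time: 0.57
ee_pos: [261.0, -567.8, 404.2]
eef_rot: [-3.141, 0.0, -0.004]
wrist_force: [-0.7, -0.4, 0.7]
opening: 85.3
grip_force: 0.0
```

>>> servo_tool(steps=[[[2,-3,0],0],[[2,-3.2,0],0],[[2,-3.2,0],0],[[2,-3.2,0],0],[[2,-3.2,0],0]])

```text
time: 0.98
ee_pos: [361.6, -408.2, 404.4]
eef_rot: [-3.141, 0.0, -0.0]
wrist_force: [0.6, -1.1, -0.1]
opening: 85.6
grip_force: 0.0
```

>>> servo_tool(steps=[[[2,-3,1],0],[[2,-3,1],0],[[2,-3,1],0],[[2,-3,1],0],[[0,-3,1],0]])

```text
time: 1.4
ee_pos: [443.8, -257.0, 354.1]
eef_rot: [-3.141, -0.001, 0.003]
wrist_force: [1.0, 0.7, -0.2]
opening: 85.6
grip_force: 0.0
```

>>> servo_tool(steps=[[[0,0,0],0],[[0,0,0],0],[[0,0,0],0],[[0,0,0],0],[[0,0,0],0]])

```text
time: 1.82
ee_pos: [440.6, -261.4, 355.1]
eef_rot: [3.141, -0.001, -0.003]
wrist_force: [-0.5, 0.2, 0.7]
opening: 85.6
grip_force: 0.0
```

```bash
cat >> h.py <<'E'
from scipy.spatial.transform import Rotation as Ro
def pose():
    o=r.get_obs();return np.array(o["ee_pos"]),Ro.from_euler("xyz",o["eef_rot"]).as_matrix()
def won(uv,z,ps):
    p=r.camera_params("wrist");M=np.array(p["mount"]);d=np.array([uv[0]-p["cx"],uv[1]-p["cy"]])/p["fx"]
    a=np.hypot(*d);v=np.r_[d/a*np.sin(a),np.cos(a)]
    v=ps[1]@M[:3,:3]@v;c=ps[0]+ps[1]@M[:3,3];return c+v*(z-c[2])/v[2]
E
python3 - <<'E'
from h import *
ps=pose();W=r.read_camera("wrist");print(ps[0],r.get_obs()["time"]);cv2.imwrite("pics/w1.png",W)
m=(W.max(2)<75).astype(np.uint8);n,l,s,c=cv2.connectedComponentsWithStats(m)
for i in range(1,n):
    if s[i,4]>30:print(s[i],c[i].round(1),won(c[i],69,ps).round(1))
E
```

```text
[ 440.63054481 -261.38575191  355.06271811] 1.8667
[441   0   4  33  45] [443.   15.8] [ 604.2 -402.3   69. ]
[98 28  6 24 64] [100.5  39.2] [ 585.5 -110.6   69. ]
[131  50   6  47  97] [133.2  72.4] [ 551.3 -143.3   69. ]
[445  55   2  61  65] [445.9  84.7] [ 542.5 -403.6   69. ]
[ 89  57  27  28 360] [106.2  72.9] [ 554.2 -116.9   69. ]
[94 99  3 25 61] [ 94.8 110.1] [ 523.2 -104.2   69. ]
[546 131  14   7  41] [552.5 134.2] [ 512.2 -543.7   69. ]
[270 179  21  10 102] [279.7 182.7] [ 456.1 -263.1   69. ]
[152 244  15  11  58] [160.3 247.1] [ 398.6 -156.3   69. ]
[    0   258   560   162 46793] [277.1 364.7] [ 262.6 -260.1   69. ]
[549 374  11  14  82] [555.3 379.8] [ 126.1 -732.8   69. ]
```

View pics/w1.png

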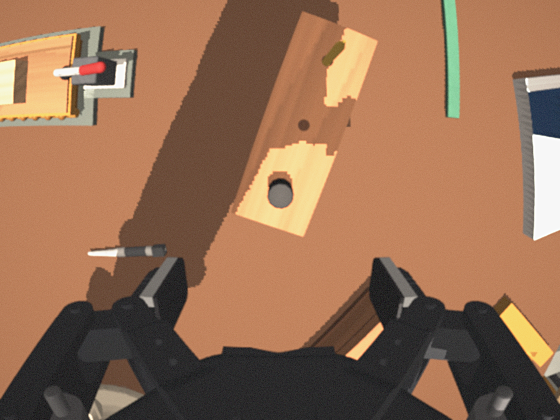

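The wrist view shows the bumper at about (280,194) and the empty hole at (304,125). I'll refine with a low-saturation mask.

```bash
cat >> h.py <<'E'
def grey(im,uv,h=25,v=120):
    u0,v0=int(uv[0])-h,int(uv[1])-h;g=im[v0:v0+2*h,u0:u0+2*h].astype(int)
    m=((g.max(2)-g.min(2)<35)&(g.max(2)<v)).astype(np.uint8)
    n,l,s,c=cv2.connectedComponentsWithStats(m);i=1+np.argmax(s[1:,4])
    (x,y),rad=cv2.minEnclosingCircle(np.argwhere(l==i)[:,::-1].astype(np.float32))
    return c[i]+[u0,v0],(x+u0,y+v0),rad,s[i]
E
python3 - <<'E'
from h import *
W=cv2.imread("pics/w1.png");ps=(np.array([440.6,-261.4,355.1]),Ro.from_euler("xyz",[3.141,-.001,-.003]).as_matrix())
c,e,rad,s=grey(W,(280,194));print(c,e,rad,s,won(c,69,ps),won(e,69,ps), won((304,125),45,ps),won((190+90,194.5),69,ps))
x=W[175:215,280].tolist();print([max(q)-min(q) for q in x],[max(q) for q in x])
E
```

```text
[279.69318182 186.88068182] (280.0, 192.5) 14.080227851867676 [ 14  10  23  28 176] [ 452.70632379 -263.13754724   69.        ] [ 448.0471074  -263.37405562   69.        ] [ 501.44455957 -284.12637506   45.        ] [ 446.37964877 -263.37046694   69.        ]
[97, 98, 93, 54, 14, 5, 4, 3, 3, 9, 14, 16, 14, 16, 18, 14, 17, 15, 16, 19, 14, 17, 18, 15, 15, 17, 15, 17, 14, 15, 14, 10, 29, 122, 108, 92, 88, 95, 96, 94] [184, 182, 170, 108, 40, 18, 33, 34, 55, 100, 128, 128, 130, 130, 132, 128, 134, 131, 134, 138, 134, 136, 136, 133, 134, 135, 129, 131, 132, 131, 126, 121, 132, 232, 254, 248, 247, 247, 247, 247]
```

>>> servo_tool(steps=[[[0.6,0.15,1],0],[[0,0,3],0],[[0,0,3],0],[[0,0,3],0],[[0,0,2],0]], grip=5)

```text
time: 2.28
ee_pos: [446.3, -261.4, 231.3]
eef_rot: [-3.14, 0.002, -0.001]
wrist_force: [-0.5, -0.1, -0.5]
opening: 50.1
grip_force: 0.0
```

>>> servo_tool(steps=[[[0,0,1],0],[[0,0,0.2],0],[[0,0,0],0],[[0,0,0],0],[[0,0,0],0]])

```text
time: 2.7
ee_pos: [447.8, -261.8, 224.2]
eef_rot: [3.14, -0.003, -0.0]
wrist_force: [-0.0, 0.2, 1.1]
opening: 50.1
grip_force: 0.0
```

>>> servo_tool(steps=[[[0,0,0],0],[[0,0,0],0],[[0,0,0],0],[[0,0,0],0],[[0,0,0],0]], grip=1.5, force=45)

```text
time: 3.12
ee_pos: [447.4, -261.5, 223.7]
eef_rot: [3.141, -0.001, -0.0]
wrist_force: [-0.6, 0.6, 5.3]
opening: 20.1
grip_force: 43.8
```

>>> servo_tool(steps=[[[0,0,0],0],[[0,0,0],0],[[0,0,0],0],[[0,0,-0.3],0],[[0,0,-0.5],0]])

```text
time: 3.53
ee_pos: [446.9, -261.6, 230.8]
eef_rot: [3.141, 0.0, -0.0]
wrist_force: [0.8, -1.4, -1.9]
opening: 20.2
grip_force: 44.1
```

Run:
```python
from h import *
o=r.get_obs();print({k:np.round(o[k],2).tolist() for k in("time","ee_pos","eef_rot","wrist_force","opening","grip_force")})
S=r.read_camera("scene");T=r.read_camera("top");W=r.read_camera("wrist");cv2.imwrite("pics/s2.png",S);cv2.imwrite("pics/t2.png",T);cv2.imwrite("pics/w2.png",W)
f=lambda I,x,y,w,h:cv2.resize(I[y:y+h,x:x+w],(400,400),interpolation=cv2.INTER_CUBIC)
cv2.imwrite("pics/c2.png",np.hstack([f(S,190,90,100,100),cv2.resize(W,(400,400))]))
```

```text
{'time': 3.53, 'ee_pos': [446.92, -261.64, 230.82], 'eef_rot': [3.14, 0.0, -0.0], 'wrist_force': [0.75, -1.43, -1.87], 'opening': 20.21, 'grip_force': 44.12}
```

View pics/c2.png

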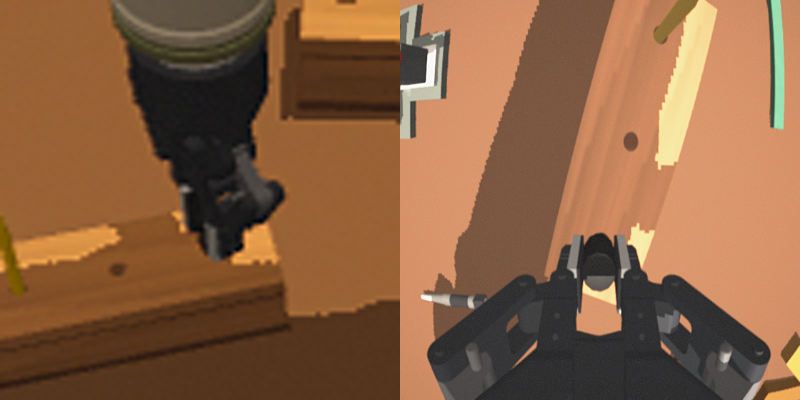

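Bumper is held between the pads at the right height. Lift it and carry it to the hole.

>>> servo_tool(steps=[[[0,0,-2],0],[[0,0,-2],0],[[0,0,-2],0],[[0,0,-2],0],[[0,0,-1],0]])

```text
time: 4.1
ee_pos: [447.5, -261.4, 323.1]
eef_rot: [3.14, -0.003, -0.0]
wrist_force: [-0.1, -1.0, -0.1]
opening: 20.4
grip_force: 45.4
```

>>> servo_tool(steps=[[[1,-3,0],0],[[1.3,-3.6,0],0],[[1.3,-3.6,0],0],[[1.3,-3.6,0],0],[[1.3,-3.6,0],0]])

```text
time: 4.52
ee_pos: [509.2, -85.6, 320.4]
eef_rot: [-3.141, 0.0, -0.001]
wrist_force: [0.8, -0.7, 0.5]
opening: 20.1
grip_force: 45.4
```

>>> servo_tool(steps=[[[1.3,-3.6,0],0],[[1.3,-3.6,0],0],[[1.3,-3.6,0],0],[[1.3,-3.2,0],0],[[1,-1.6,0],0]])

```text
time: 4.93
ee_pos: [571.1, 74.1, 320.2]
eef_rot: [-3.139, 0.001, 0.005]
wrist_force: [0.7, 1.1, 0.2]
opening: 20.0
grip_force: 45.4
```

>>> servo_tool(steps=[[[0.3,0,0],0],[[0,0,0],0],[[0,0,0],0],[[0,0,0],0],[[0,0,0],0]])

```text
time: 5.35
ee_pos: [573.9, 66.9, 320.6]
eef_rot: [3.141, 0.0, -0.003]
wrist_force: [1.1, 0.8, 0.8]
opening: 20.1
grip_force: 45.4
```

Run:
```python
from h import *
o=r.get_obs();print({k:np.round(o[k],2).tolist() for k in("time","ee_pos","eef_rot","wrist_force","ft_torque","opening","grip_force")})
W=r.read_camera("wrist");cv2.imwrite("pics/w3.png",W)
```

```text
{'time': 5.35, 'ee_pos': [573.88, 66.93, 320.62], 'eef_rot': [3.14, 0.0, -0.0], 'wrist_force': [1.06, 0.76, 0.78], 'ft_torque': [0.02, -0.04, 0.01], 'opening': 20.11, 'grip_force': 45.45}
```

View pics/w3.png

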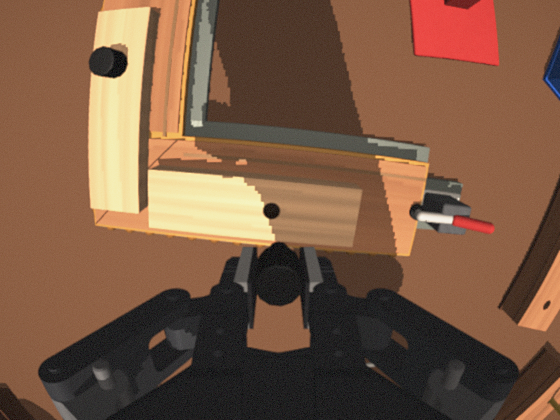

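Hole visible at (271,211), bumper top held at about (279,275), stem tip poking out near (279,248). Compute the relative offset.

Run:
```python
from h import *
W=cv2.imread("pics/w3.png");ps=(np.array([573.9,66.9,320.6]),Ro.from_euler("xyz",[3.141,0,-.003]).as_matrix())
c,s=blob(W,(271,211),h=14,th=60);print("hole",c,s,won(c,62,ps).round(1))
zt=320.6-154.7
for uv in((279,275),):print("bumper top",won(uv,zt,ps).round(1))
print("col279 max",[(v,int(W[v,279].max())) for v in range(232,312,2)])
print("row278",[(u,int(W[278,u].max())) for u in range(246,314,2)])
print("row250",[(u,int(W[250,u].max())) for u in range(254,306,2)])
# expected pixel of the stem tip near edge etc.
for v in(240,244,248,252,300,304):print(v,won((279,v),zt,ps).round(1),won((279,v),zt-40,ps).round(1))
```

```text
hole [271.05813953 210.44767442] [264 204  15  14 172] [574.4  71.7  62. ]
bumper top [577.4  66.3 165.9]
col279 max [(232, 160), (234, 167), (236, 172), (238, 172), (240, 163), (242, 54), (244, 28), (246, 30), (248, 21), (250, 20), (252, 22), (254, 18), (256, 26), (258, 29), (260, 31), (262, 22), (264, 12), (266, 44), (268, 34), (270, 37), (272, 25), (274, 34), (276, 31), (278, 37), (280, 36), (282, 33), (284, 33), (286, 36), (288, 31), (290, 35), (292, 29), (294, 30), (296, 37), (298, 31), (300, 37), (302, 41), (304, 38), (306, 112), (308, 148), (310, 148)]
row278 [(246, 89), (248, 48), (250, 31), (252, 24), (254, 31), (256, 31), (258, 41), (260, 38), (262, 30), (264, 29), (266, 26), (268, 36), (270, 28), (272, 31), (274, 45), (276, 27), (278, 28), (280, 35), (282, 36), (284, 41), (286, 37), (288, 33), (290, 33), (292, 26), (294, 28), (296, 40), (298, 22), (300, 23), (302, 28), (304, 37), (306, 31), (308, 47), (310, 92), (312, 88)]
row250 [(254, 33), (256, 55), (258, 146), (260, 148), (262, 140), (264, 71), (266, 7), (268, 28), (270, 22), (272, 25), (274, 20), (276, 18), (278, 35), (280, 19), (282, 21), (284, 29), (286, 30), (288, 36), (290, 32), (292, 72), (294, 75), (296, 79), (298, 77), (300, 36), (302, 32), (304, 81)]
240 [593.8  66.2 165.9] [577.3  66.1 125.9]
244 [592.   66.2 165.9] [574.9  66.1 125.9]
248 [590.2  66.2 165.9] [572.6  66.1 125.9]
252 [588.3  66.2 165.9] [570.1  66.1 125.9]
300 [564.6  66.3 165.9] [538.7  66.2 125.9]
304 [562.4  66.3 165.9] [535.8  66.2 125.9]
```

>>> servo_tool(steps=[[[0.2,-0.54,1],0],[[0,0,2],0],[[0,0,2],0],[[0,0,0.8],0],[[0,0,0],0]])

```text
time: 5.82
ee_pos: [575.1, 73.7, 260.0]
eef_rot: [3.141, 0.005, -0.0]
wrist_force: [-0.6, -0.5, 0.9]
opening: 20.1
grip_force: 45.4
```

>>> servo_tool(steps=[[[0,0,0.1],0],[[0,0,0.1],0],[[0,0,0.1],0],[[0,0,0],0],[[0,0,0],0]])

```text
time: 6.23
ee_pos: [576.3, 74.0, 260.4]
eef_rot: [-3.141, -0.001, -0.0]
wrist_force: [0.3, -0.0, -0.2]
opening: 20.2
grip_force: 45.4
```

>>> servo_tool(steps=[[[0,0,0.1],0],[[0,0,0.1],0],[[0,0,0.1],0],[[0,0,0],0],[[0,0,0],0]])

```text
time: 6.65
ee_pos: [576.2, 74.0, 256.8]
eef_rot: [-3.142, -0.0, -0.0]
wrist_force: [-0.8, -0.3, 0.6]
opening: 20.4
grip_force: 45.6
```

>>> servo_tool(steps=[[[0,0,0.1],0],[[0,0,0.1],0],[[0,0,0],0],[[0,0,0],0],[[0,0,0],0]])

```text
time: 7.07
ee_pos: [576.5, 73.9, 256.0]
eef_rot: [3.142, -0.002, -0.0]
wrist_force: [-1.9, -0.9, 9.4]
opening: 20.3
grip_force: 46.5
```

Contact at 9 N: the stem is on the rim or on wood. Check visually and by torque.

Run:
```python
from h import *
q=[];P=[]
for i in range(4):
    o=r.get_obs();q.append(np.r_[o["wrist_force"],o["ft_torque"]]);P.append(o["ee_pos"]);W=r.read_camera("wrist")
print(np.mean(q,0).round(3),np.mean(P,0).round(2),o["time"]);cv2.imwrite("pics/w4.png",W)
cv2.imwrite("pics/c4.png",cv2.resize(W[180:320,190:370],(720,560),interpolation=cv2.INTER_CUBIC))
```

```text
[-2.288 -1.027  9.56  -0.189  0.606  0.012] [576.47  73.96 256.  ] 7.2167
```

View pics/c4.png

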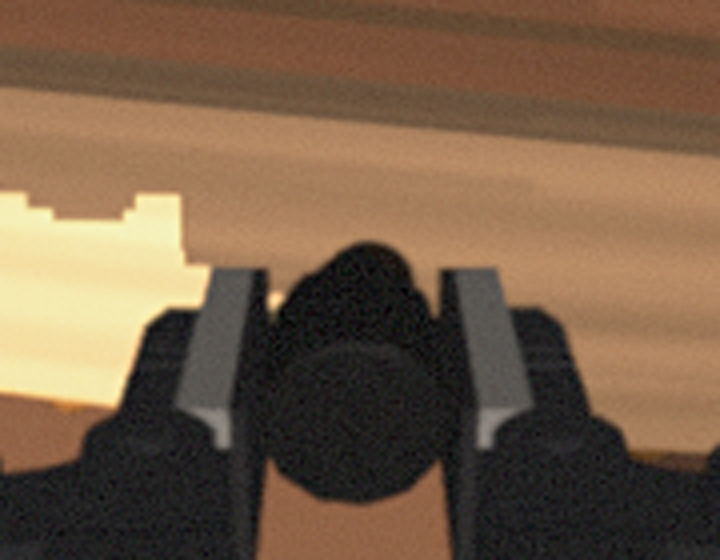

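Run:
```python
from h import *
W=cv2.imread("pics/w4.png");V=cv2.imread("pics/w3.png")
for nm,I,rows in(("now",W,range(239,262,2)),("before",V,range(241,262,2))):
  for v in rows:
    b=(I[v].max(1)<62).astype(int);u=280
    a=u
    while b[a-1]:a-=1
    c=u
    while b[c+1]:c+=1
    print(nm,v,a,c,(a+c)/2,end=" | ")
  print()
ps=(np.array([576.5,74,256]),Ro.from_euler("xyz",[3.141,0,0]).as_matrix())
for uv in((282,240),(278,241),(272,250),(292,250)):print(uv,won(uv,62,ps).round(1))
```

```text
now 239 280 280 280.0 | now 241 279 284 281.5 | now 243 275 288 281.5 | now 245 273 290 281.5 | now 247 270 291 280.5 | now 249 266 292 279.0 | now 251 264 292 278.0 | now 253 263 294 278.5 | now 255 262 296 279.0 | now 257 260 296 278.0 | now 259 259 297 278.0 | now 261 251 305 278.0 | 
before 241 280 280 280.0 | before 243 274 283 278.5 | before 245 272 285 278.5 | before 247 270 287 278.5 | before 249 266 289 277.5 | before 251 264 294 279.0 | before 253 262 296 279.0 | before 255 261 297 279.0 | before 257 259 304 281.5 | before 259 251 305 278.0 | before 261 251 305 278.0 | 
(282, 240) [580.2  71.6  62. ]
(278, 241) [579.6  73.8  62. ]
(272, 250) [574.3  77.1  62. ]
(292, 250) [574.2  66.1  62. ]
```

Hole's dark edge shows on the right (−y) side of the stem, so the stem is about 1.7 mm too far +y. Slide over.

>>> servo_tool(steps=[[[0,0,-0.1],0],[[0.03,0.17,0],0],[[0,0,0],0],[[0,0,0.1],0],[[0,0,0],0]])

```text
time: 7.68
ee_pos: [576.3, 72.1, 254.1]
eef_rot: [3.141, 0.001, -0.0]
wrist_force: [-0.4, -1.4, -0.0]
opening: 20.3
grip_force: 45.4
```

>>> servo_tool(steps=[[[0,0,0.05],0],[[0,0,0.05],0],[[0,0,0],0],[[0,0,0],0],[[0,0,0],0]])

```text
time: 8.1
ee_pos: [576.4, 72.3, 253.7]
eef_rot: [-3.142, 0.0, -0.0]
wrist_force: [-0.3, -0.5, 0.3]
opening: 20.4
grip_force: 45.4
```

Dropped in with no force. Go down.

>>> servo_tool(steps=[[[0,0,0.2],0],[[0,0,0.2],0],[[0,0,0.2],0],[[0,0,0.2],0],[[0,0,0],0]])

```text
time: 8.52
ee_pos: [576.4, 72.1, 245.3]
eef_rot: [3.141, 0.0, -0.0]
wrist_force: [0.5, 0.0, -0.0]
opening: 19.9
grip_force: 45.4
```

>>> servo_tool(steps=[[[0,0,0.1],0],[[0,0,0.1],0],[[0,0,0.1],0],[[0,0,0],0],[[0,0,0],0]])

```text
time: 8.93
ee_pos: [576.6, 72.1, 242.9]
eef_rot: [3.141, -0.0, -0.0]
wrist_force: [1.1, -0.9, 0.7]
opening: 20.4
grip_force: 45.6
```

>>> servo_tool(steps=[[[0,0,0.05],0],[[0,0,0.05],0],[[0,0,0],0],[[0,0,0],0],[[0,0,0],0]])

```text
time: 9.35
ee_pos: [576.6, 72.1, 242.1]
eef_rot: [3.141, -0.001, -0.0]
wrist_force: [0.7, -2.3, 4.9]
opening: 20.4
grip_force: 46.0
```

>>> servo_tool(steps=[[[0,0,0.05],0],[[0,0,0.05],0],[[0,0,0],0],[[0,0,0],0],[[0,0,0],0]])

```text
time: 9.77
ee_pos: [576.7, 72.2, 241.3]
eef_rot: [3.141, -0.001, -0.0]
wrist_force: [-0.8, -2.1, 5.8]
opening: 20.2
grip_force: 46.2
```

>>> servo_tool(steps=[[[0,0,0.05],0],[[0,0,0.05],0],[[0,0,0],0],[[0,0,0],0],[[0,0,0],0]])

```text
time: 10.18
ee_pos: [576.7, 72.2, 240.8]
eef_rot: [3.141, -0.001, -0.0]
wrist_force: [-1.1, -1.7, 10.8]
opening: 19.9
grip_force: 46.5
```

>>> servo_tool(steps=[[[0,0,0.05],0],[[0,0,0],0],[[0,0,0],0],[[0,0,0],0],[[0,0,0],0]])

```text
time: 10.6
ee_pos: [576.7, 72.2, 240.7]
eef_rot: [3.141, -0.002, -0.0]
wrist_force: [-2.9, -3.3, 13.9]
opening: 20.4
grip_force: 46.9
```

>>> servo_tool(steps=[[[0,0,0.05],0],[[0,0,0],0],[[0,0,0],0],[[0,0,0],0],[[0,0,0],0]])

```text
time: 11.02
ee_pos: [576.7, 72.2, 240.7]
eef_rot: [3.141, -0.002, -0.0]
wrist_force: [-5.0, -3.6, 17.3]
opening: 20.0
grip_force: 47.3
```

>>> servo_tool(steps=[[[0,0,0.05],0],[[0,0,0],0],[[0,0,0],0],[[0,0,0],0],[[0,0,0],0]])

```text
time: 11.43
ee_pos: [576.7, 72.2, 240.6]
eef_rot: [3.141, -0.002, -0.0]
wrist_force: [-7.4, -2.4, 21.8]
opening: 20.4
grip_force: 47.6
```

Hard stop at 240.6, as expected for shoulder on wood. Relieve the push and release.

>>> servo_tool(steps=[[[0,0,-0.1],0],[[0,0,-0.1],0],[[0,0,0],0],[[0,0,0],0],[[0,0,0],0]])

```text
time: 11.85
ee_pos: [576.7, 72.2, 240.8]
eef_rot: [3.141, -0.001, -0.0]
wrist_force: [-0.7, -2.2, 8.2]
opening: 20.1
grip_force: 46.2
```

>>> servo_tool(steps=[[[0,0,0],0],[[0,0,0],0],[[0,0,0],0],[[0,0,0],0],[[0,0,0],0]], grip=5)

```text
time: 12.27
ee_pos: [576.2, 72.5, 239.8]
eef_rot: [-3.141, 0.001, 0.0]
wrist_force: [0.6, -0.0, -0.3]
opening: 50.1
grip_force: 0.0
```

>>> servo_tool(steps=[[[0,0,-1],0],[[0,0,-2],0],[[0,0,-3],0],[[0,0,-3],0],[[0,0,-1],0]])

```text
time: 12.68
ee_pos: [577.3, 72.8, 345.8]
eef_rot: [-3.14, -0.007, 0.0]
wrist_force: [1.0, -0.2, 0.5]
opening: 50.0
grip_force: 0.0
```

>>> servo_tool(steps=[[[-3,0,-1],0],[[-3,0,0],0],[[0,0,0],0],[[0,0,0],0],[[0,0,0],0]])

```text
time: 13.1
ee_pos: [516.6, 72.2, 350.9]
eef_rot: [3.142, -0.001, -0.0]
wrist_force: [0.1, -0.8, 0.7]
opening: 49.9
grip_force: 0.0
```

Run:
```python
from h import *
ps=pose();W=r.read_camera("wrist");S=r.read_camera("scene");T=r.read_camera("top");cv2.imwrite("pics/w5.png",W);cv2.imwrite("pics/s5.png",S);cv2.imwrite("pics/t5.png",T)
print(ps[0],r.get_obs()["wrist_force"])
cv2.imwrite("pics/c5.png",np.hstack([cv2.resize(W[:,40:460],(400,400)),cv2.resize(S[230:390,200:360],(400,400),interpolation=cv2.INTER_CUBIC)]))
```

```text
[516.59278352  72.19357259 350.89429519] [-0.52780111 -0.03367613  0.02657037]
```

View pics/c5.png

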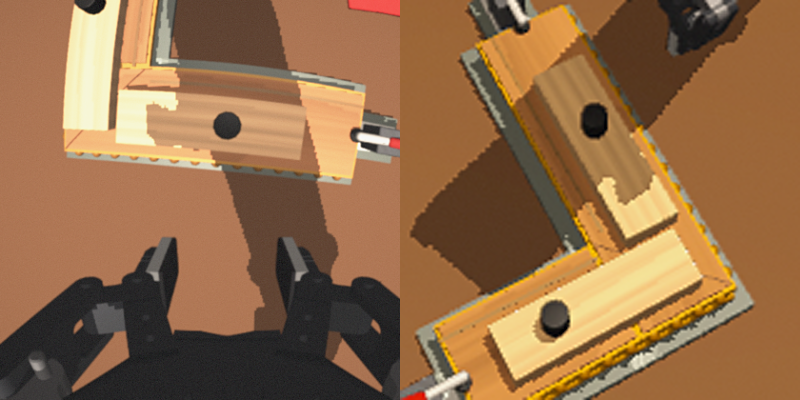

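Bumper stands upright in the strip at crop (595,120) in the scene view, like the fitted one at (555,319). One numeric check of its height before handing in.

Run:
```python
from h import *
S=cv2.imread("pics/s5.png");p=r.camera_params("scene");R=np.array(p["R"]);t=np.array(p["t"])
def pr(X):
    q=R@X+t;return np.array([p["fx"]*q[0]/q[2]+p["cx"],p["fy"]*q[1]/q[2]+p["cy"]])
a=np.linspace(0,6.283,60);ring=np.c_[11*np.cos(a),11*np.sin(a)]
for n,uv,xy in(("new",(278,278),(575,71.5)),("fitted",(262,357),(689.7,187.8))):
    print(n,blob(S,uv,th=75))
    for lift in(0,3):
        P=np.array([pr(np.r_[xy+c,z]) for c in ring for z in(62+lift,86+lift)]);print(lift,P.min(0).round(1),np.ptp(P,axis=0).round(1),abs(cv2.contourArea(cv2.convexHull(P.astype(np.float32)))))
```

```text
new (array([277.38461538, 277.83760684]), array([273, 271,  10,  14, 117]))
0 [272.  270.4] [11.1 15.2] 142.5257110116072
3 [272.  269.7] [11.1 15.2] 143.29518530657515
fitted (array([260.82352941, 357.79411765]), array([257, 351,  11,  14,  68]))
0 [255.4 349.6] [12.3 15.9] 159.67669901554473
3 [255.3 349.1] [12.3 15.9] 160.59690198325552
```

Consistent, but pixels are coarse. A light tap on top with shut fingers will check and settle it.

>>> servo_tool(steps=[[[2.9,0,0],0],[[2.9,0,0],0],[[0,0,2],0],[[0,0,2.5],0],[[0,0,2.5],0]], grip=0)

```text
time: 13.67
ee_pos: [575.6, 72.3, 279.3]
eef_rot: [-3.141, -0.001, -0.001]
wrist_force: [-0.5, -0.2, -0.2]
opening: -0.1
grip_force: 0.0
```

>>> servo_tool(steps=[[[0,0,0.8],0],[[0,0,0.5],0],[[0,0,0],0],[[0,0,0],0],[[0,0,0],0]])

```text
time: 14.08
ee_pos: [575.1, 72.4, 268.9]
eef_rot: [-3.141, -0.003, -0.0]
wrist_force: [0.2, 0.8, 0.3]
opening: -0.3
grip_force: 0.0
```

>>> servo_tool(steps=[[[0,0,0.1],0],[[0,0,0.1],0],[[0,0,0],0],[[0,0,0],0],[[0,0,0],0]])

```text
time: 14.5
ee_pos: [574.4, 72.3, 265.4]
eef_rot: [-3.142, -0.0, -0.0]
wrist_force: [-0.3, -0.1, -0.6]
opening: 0.1
grip_force: 0.0
```

>>> servo_tool(steps=[[[0,0,0.1],0],[[0,0,0.1],0],[[0,0,0.1],0],[[0,0,0.1],0],[[0,0,0],0]])

```text
time: 14.92
ee_pos: [574.3, 72.3, 260.9]
eef_rot: [-3.142, 0.0, -0.0]
wrist_force: [0.4, 1.1, -0.7]
opening: 0.0
grip_force: 0.0
```

>>> servo_tool(steps=[[[0,0,0.05],0],[[0,0,0.05],0],[[0,0,0],0],[[0,0,0],0],[[0,0,0],0]])

```text
time: 15.33
ee_pos: [574.4, 72.3, 260.3]
eef_rot: [-3.142, -0.0, -0.0]
wrist_force: [0.4, -0.5, 0.1]
opening: -0.2
grip_force: 0.0
```

>>> servo_tool(steps=[[[0,0,0.05],0],[[0,0,0.05],0],[[0,0,0],0],[[0,0,0],0],[[0,0,0],0]])

```text
time: 15.75
ee_pos: [574.5, 72.3, 259.6]
eef_rot: [-3.142, -0.001, -0.0]
wrist_force: [-1.3, 0.0, 5.2]
opening: -0.2
grip_force: 2.4
```

>>> servo_tool(steps=[[[0,0,0.05],0],[[0,0,0.05],0],[[0,0,0],0],[[0,0,0],0],[[0,0,0],0]])

```text
time: 16.17
ee_pos: [574.6, 72.4, 259.5]
eef_rot: [3.142, -0.001, -0.0]
wrist_force: [-3.7, -1.6, 12.2]
opening: -0.1
grip_force: 6.0
```

>>> servo_tool(steps=[[[0,0,0.05],0],[[0,0,0],0],[[0,0,0],0],[[0,0,0],0],[[0,0,0],0]])

```text
time: 16.58
ee_pos: [574.6, 72.4, 259.5]
eef_rot: [3.141, -0.002, -0.0]
wrist_force: [-4.9, -0.9, 15.3]
opening: 0.1
grip_force: 7.7
```

Rigid at 259.5, the shoulder is on the wood. Retreat and hand in.

>>> servo_tool(steps=[[[0,0,-1],0],[[0,0,-2],0],[[0,0,-3],0],[[0,0,-3],0],[[0,0,0],0]])

```text
time: 17.0
ee_pos: [575.8, 72.8, 354.3]
eef_rot: [-3.14, -0.009, -0.0]
wrist_force: [0.5, 0.4, 0.4]
opening: 0.2
grip_force: 0.0
```

>>> servo_tool(steps=[[[-3,0,0],0],[[-3,0,0],0],[[0,0,0],0],[[0,0,0],0],[[0,0,0],0]])

```text
time: 17.42
ee_pos: [514.7, 72.1, 348.0]
eef_rot: [3.142, -0.001, -0.0]
wrist_force: [0.7, -0.3, -0.3]
opening: 0.3
grip_force: 0.0
```

Run:
```python
from h import *
S=r.read_camera("scene");print(blob(S,(278,278),th=75));print(r.get_obs()["ee_pos"]);print(r.finish_job())
```

```text
(array([277.42241379, 277.80172414]), array([273, 271,  10,  14, 116]))
[515.01120099  72.14385959 348.00163598]
the job is handed in; nothing more can be done
None
```

The bumper is pressed into the hole until it hit a hard stop, stands upright and has been let go; the highest downward reading was about 22 N, and I handed the job in at about 17.5 s without a final image check that the other bench items stayed put.

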